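Cable glands in size order on the sample tray

ROBOT

A 6-joint arm with a two-finger parallel gripper is mounted at the origin on the work surface. World frame = base frame: x ahead of the robot, y to its left, z up, the work surface at z = 0. Lengths are in m, angles in rad, forces in N, time in s.
With the tool pointing down it reaches from about 0.225 to 0.725 m from the base axis. Payload 3.1 kg.
Tool frame: the origin (TCP) lies at the very end of the fingers, on their centre line; the grasp point (between the pads) lies ctrl.pinch_z behind it (ctrl.pinch_z is the distance from the TCP to the grasp point, in m); z points along the fingers, y is the line along which they close (so a half turn about z gives the same grasp; the last joint's range is limited). The gripper opens to 85 mm and grips with 20 to 120 N. Pads are 22 mm wide; open, the fingers measure 114 mm over their backs; the gripper's body (76 mm by 85 mm) begins 54 mm behind the grasp point. The pads swing forward as they close: fully open they stand 13 mm farther back than shut.
Start: joints at [1.063, 0.048, 0.099, 1.622, 0, 1.443], TCP at [0.195, 0.488, 0.231] pointing down, gripper open.
Joint ranges: [-2.91, 2.91], [-0.99, 1.94], [-1.21, 1.42], [-2.12, 2.29], [-1.49, 1.47], [-3.14, 3.14]. Speed limits (rad/s): [2.79, 2.79, 3.14, 3.14, 3.14, 3.14].

INTERFACE

Orientations are given as a 3x3 rotation matrix whose columns are the frame's x, y, z axes.
In Python, from plant import telemetry, get_image, camera_params, job, ctrl gives the robot as it stands. The module is installed in compiled form; this text tells all that it offers.
- The arm moves only by the shell command python3 -m inch 'ROWS'. ROWS is JSON, a list of rows, each a list of 7 numbers: the shift along the tool's x, y, z as a fraction of full scale, then the turn, a rotation vector about the tool's x, y, z as a fraction of full scale, then the closure, from 0 (fully open) to 1 (shut). In form: [[x, y, z, ax, ay, az, gripper], ...]. A call has 1 to 8 rows; each row shifts and turns the commanded pose from where the row before left it, along the tool's axes as they then stand; what a row does not reach is not made up. Full scale, the value 1, is 0.6 m for a shift and 6 degrees for a turn. A row lasts 1/8 s, in which the tool goes at most 62.5 mm and 10.7 degrees, less where a joint would pass 70% of its speed; a pose out of reach is approached as far as the arm can. A call with a number of a shift or a turn outside -1 to 1 is refused whole. A call with a gripper value outside its range is refused whole. The fingers move at their own pace and stop on an object; the grip force is fixed at half the most. Time passes only in rows, so rows that do not move let the fingers close. It gives the time, the measured TCP pose, the force, the opening and the grip force at its end, in the units of the state.
- telemetry.get_obs(): the state, without advancing time (a new reading comes with each control period).
- get_image(name): name is "scene" or "top" or "wrist"; returns the picture (400x640x3 uint8, blue, green, red); there is no depth.
- camera_params(name): a dict with "K" (3x3 intrinsics, pixels), "rvec" (rotation vector, rad) and "tvec" (3), from world to camera coordinates, as OpenCV has them; the wrist camera has in their place "mount" (4x4, takes a point from camera to tool coordinates, whose origin is the TCP and whose axes are the flange's). Camera axes: x right, y down, z forward; pixel columns grow to the right and rows downward; lengths in m; the calibration is good to about 2 mm. A picture is of the moment at which its call begins: read the wrist's pose just before it. camera_params takes no time and is no camera call.
- job.close_job(): hands the job in; it is judged then, once.
The state is a dict: "clock": time; "joint_pos": joint angles; "dq": joint speeds; "joint_efforts": joint torques, N m; "eef_pos": TCP position; "orientation": TCP orientation; "force": force on the tool from outside, world axes, zero at the start; "moment": the same for the moment, N m; "grip_width": opening from 0.0 (shut) to 1.0 (fully open); "grasp_force": force on a finger pad.
Only numpy, scipy, OpenCV 4.12 (cv2) and the standard library are available. Lean on these libraries where they do the work, as an engineer would, in place of code of your own. Each camera call takes 0.05 s, during which the arm holds its last target. There are 200 camera calls.

TASK

Line up the four loose black-capped cable glands by size on the sample tray, each standing upright in the middle of its own pad: the smallest on the pad beside the orange end block, then growing pad by pad to the largest on the pad farthest from it. The colours of the pads do not matter. Leave the glue bottle standing where it is.

Things in the scene. Friction and masses are not known exactly. Their poses are not given: they have to be found in the camera images.
- gland_s: the smallest of the four loose cable glands with black caps: shiny metal, standing upright on its thread stub, 42 mm tall, widest diameter 26 mm. Origin: centre of its underside, z axis up. Foot 21 mm across (0 to 9 mm up), hexagon (9 to 18 mm up, 26 mm over its corners), round clamp nut 26 mm across from 18 to 36 mm up (grip here, any yaw), black cap 19 mm across on top. Weighs about 60 g.
- gland_m: the second smallest of the four loose cable glands with black caps: shiny metal, standing upright on its thread stub, 54 mm tall, widest diameter 36 mm. Origin: centre of its underside, z axis up. Foot 29 mm across (0 to 12 mm up), hexagon (12 to 23 mm up, 36 mm over its corners), round clamp nut 36 mm across from 23 to 46 mm up (grip here, any yaw), black cap 26 mm across on top. Weighs about 110 g.
- gland_l: the second largest of the four loose cable glands with black caps: shiny metal, standing upright on its thread stub, 66 mm tall, widest diameter 46 mm. Origin: centre of its underside, z axis up. Foot 37 mm across (0 to 15 mm up), hexagon (15 to 28 mm up, 46 mm over its corners), round clamp nut 46 mm across from 28 to 56 mm up (grip here, any yaw), black cap 33 mm across on top. Weighs about 190 g.
- gland_xl: the largest of the four loose cable glands with black caps: shiny metal, standing upright on its thread stub, 80 mm tall, widest diameter 58 mm. Origin: centre of its underside, z axis up. Foot 46 mm across (0 to 18 mm up), hexagon (18 to 34 mm up, 58 mm over its corners), round clamp nut 58 mm across from 34 to 68 mm up (grip here, any yaw), black cap 42 mm across on top. Weighs about 320 g.
- pad_blue: blue round pad, 68 mm across, fixed on a flat dark metal tray board (430 x 100 mm, 10 mm high); the four pads lie in one straight row, 80 mm centre to centre, in a colour order that changes. Origin: centre of its underside, 10 mm above the table; the pad is 3 mm thick, so its top is 13 mm above the table.
- pad_green: green round pad, 68 mm across, fixed on a flat dark metal tray board (430 x 100 mm, 10 mm high); the four pads lie in one straight row, 80 mm centre to centre, in a colour order that changes. Origin: centre of its underside, 10 mm above the table; the pad is 3 mm thick, so its top is 13 mm above the table.
- pad_yellow: yellow round pad, 68 mm across, fixed on a flat dark metal tray board (430 x 100 mm, 10 mm high); the four pads lie in one straight row, 80 mm centre to centre, in a colour order that changes. Origin: centre of its underside, 10 mm above the table; the pad is 3 mm thick, so its top is 13 mm above the table.
- pad_white: white round pad, 68 mm across, fixed on a flat dark metal tray board (430 x 100 mm, 10 mm high); the four pads lie in one straight row, 80 mm centre to centre, in a colour order that changes. Origin: centre of its underside, 10 mm above the table; the pad is 3 mm thick, so its top is 13 mm above the table.
- stop_orange: orange end block fixed on the tray board at one end of the row of pads (either end; a grey block of the same shape is at the other), 22 mm along the row, 80 mm across it, 25 mm high. Origin: centre of its underside, 10 mm above the table, in line with the pads and 75 mm from the centre of the nearest pad; the other pads' centres follow at 155, 235 and 315 mm.
- glue: white glue bottle with a pointed nozzle, loose, standing among the glands: 36 mm across, 110 mm tall. Origin: centre of its underside, z axis up. It is to be left standing where it is.
Not all that is in view belongs to the job. What is shaped like the gland_m but blue or red is not meant.

How it is judged:
By the outcome, as a careful person would: the job done as asked, in the order asked, and still so for the second after the job is handed in, with the robot touching nothing.
It also fails if it takes over 112 s, if anything falls off the work surface, if the arm or the gripper's body presses on something with over 40 N, if the wrist force passes 120 N, or if a joint passes its speed limit or range.

## Working session

There is one attempt and no reset: what is moved stays moved. The work goes in short steps, Python scripts to look and compute and a shell command to move; the robot and the scene stay as the last step left them, time stands still between calls to the robot, and variables do not carry over. Pictures are saved under pics/ and viewed, at most 14 in all, crops included, and the job is handed in when it is done.

```bash
mkdir -p pics; python3 - <<'E'
from plant import telemetry, get_image, camera_params, job, ctrl
import cv2,numpy as np
np.set_printoptions(precision=4,suppress=True)
o=telemetry.get_obs()
print(o["clock"],o["eef_pos"],o["orientation"],o["grip_width"],ctrl.pinch_z)
for n in("top","scene"):
    cv2.imwrite(f"pics/{n}0.png",get_image(n)); p=camera_params(n); print(p)
print(camera_params("wrist"))
E
```

```text
0.0 [0.1943 0.487  0.2301] [[-0.9287  0.3707 -0.0012]
 [ 0.3707  0.9287 -0.0021]
 [ 0.0003 -0.0024 -1.    ]] 1.0036910719801677 0.0187
{'K': array([[367.6142,   0.    , 316.6272],
       [  0.    , 367.6142, 201.5097],
       [  0.    ,   0.    ,   1.    ]]), 'rvec': array([ 2.1086, -2.1208,  0.1885]), 'tvec': array([0.0051, 0.5119, 0.7201])}
{'K': array([[366.1705,   0.    , 322.2213],
       [  0.    , 366.1705, 194.2038],
       [  0.    ,   0.    ,   1.    ]]), 'rvec': array([ 1.0871,  2.3238, -1.0781]), 'tvec': array([ 0.3373, -0.2299,  1.0825])}
{'K': array([[332.4036,   0.    , 323.9729],
       [  0.    , 332.4036, 197.7678],
       [  0.    ,   0.    ,   1.    ]]), 'mount': array([[ 0.    , -0.9507, -0.3102,  0.0804],
       [ 1.    ,  0.0002, -0.0005,  0.0007],
       [ 0.0006, -0.3102,  0.9507, -0.1425],
       [ 0.    ,  0.    ,  0.    ,  1.    ]])}
```

View pics/top0.png

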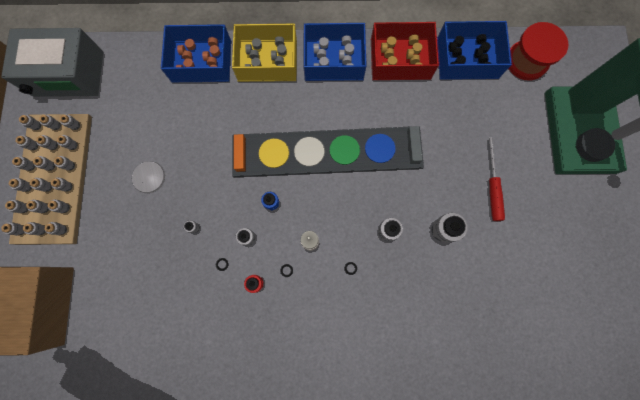

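View pics/scene0.png

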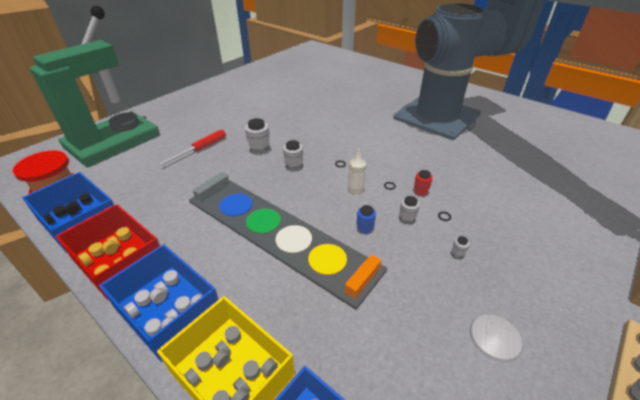

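Top view: orange block at (239,152), then pads yellow (274,153), white (309,151), green (345,150), blue (380,148). Caps are at s (190,227), m (245,237), l (391,229), xl (452,227), and the glue is at (310,241). The scene view agrees.

```bash
cat > h.py <<'E'
import cv2,numpy as np
from plant import telemetry, get_image, camera_params, ctrl
np.set_printoptions(precision=4,suppress=True)
H=dict(s=.042,m=.054,l=.066,xl=.080)
def cam(name,o=None):
    p=camera_params(name); K=p["K"]
    if name=="wrist":
        R=np.array(o["orientation"]);M=p["mount"]; return K,R@M[:3,:3],np.array(o["eef_pos"])+R@M[:3,3]
    R=cv2.Rodrigues(p["rvec"])[0]; return K,R.T,-R.T@p["tvec"]
def px2w(c,uv,z):
    K,R,t=c; d=R@np.linalg.inv(K)@[uv[0],uv[1],1]; return t+d*(z-t[2])/d[2]
def w2px(c,P):
    K,R,t=c; q=K@R.T@(np.array(P)-t); return q[:2]/q[2]
def blob(mask,uv,r=14):
    n,l,s,c=cv2.connectedComponentsWithStats(mask.astype(np.uint8))
    k=[(np.hypot(*(c[i]-uv)),i) for i in range(1,n) if s[i,4]>12]
    d,i=min(k); return c[i],s[i]
E
python3 - <<'E'
from h import *
c=cam("top"); im=cv2.imread("pics/top0.png"); hsv=cv2.cvtColor(im,cv2.COLOR_BGR2HSV)
P=[]
for n,uv,m in [("or",(239,152),(hsv[...,0]<14)&(hsv[...,1]>150)),("Y",(274,153),(abs(hsv[...,0].astype(int)-25)<8)&(hsv[...,1]>110)),("W",(309,151),(hsv[...,2]>165)&(hsv[...,1]<60)),("G",(345,150),(abs(hsv[...,0].astype(int)-65)<15)&(hsv[...,1]>110)),("B",(380,148),(abs(hsv[...,0].astype(int)-110)<12)&(hsv[...,1]>150))]:
    q,s=blob(m,uv); w=px2w(c,q,.035 if n=="or" else .013); P.append(w); print(n,q,s,w)
print([np.linalg.norm(P[i+1]-P[i]) for i in range(4)])
for n,uv in [("s",(190,227)),("m",(245,237)),("l",(391,229)),("xl",(454,226))]:
    q,s=blob(hsv[...,2]<45,uv); w=px2w(c,q,H[n]); print(n,q,s,w,np.hypot(*w[:2]), s[2]*np.linalg.norm(px2w(c,q+[1,0],H[n])-w))
print("glue",px2w(c,(310,236),.11))
sc=cam("scene")
for n,uv in [("s",(463,239)),("m",(410,201)),("l",(293,145)),("xl",(257,124))]: print(n,px2w(sc,uv,H[n]))
print("gluetip",px2w(sc,(359,150),.11))
E
```

```text
or [239.0101 152.4559] [234 134  11  38 397] [0.6256 0.1723 0.035 ]
Y [273.4334 152.6971] [259 138  30  30 713] [0.6318 0.0996 0.013 ]
W [308.743  150.8266] [295 137  29  28 646] [0.6354 0.0199 0.013 ]
G [344.278  149.5007] [330 136  30  29 687] [ 0.6378 -0.0601  0.013 ]
B [379.6706 147.8726] [365 134  30  29 683] [ 0.6409 -0.1398  0.013 ]
[np.float64(0.07623551571059047), np.float64(0.07973086898300823), np.float64(0.08009889952273083), np.float64(0.07971554536594182)]
s [188.5349 225.7442] [185 223   8   7  43] [0.4635 0.2711 0.042 ] 0.5369446650264306 0.016855153240205627
m [243.3913 235.8804] [238 231  11  11  92] [0.4404 0.1525 0.054 ] 0.4660184184794712 0.02259385024861719
l [392.     228.1943] [385 221  15  15 175] [ 0.4529 -0.1494  0.066 ] 0.4769335478719864 0.03009034057856282
xl [453.7778 226.0185] [444 217  21  19 324] [ 0.4548 -0.2684  0.08  ] 0.5280989352182044 0.04117718394830902
glue [0.4338 0.0142 0.11  ]
s [0.4618 0.2723 0.042 ]
m [0.4449 0.1541 0.054 ]
l [ 0.4579 -0.1447  0.066 ]
xl [ 0.4611 -0.2606  0.08  ]
gluetip [0.4341 0.0206 0.11  ]
```

```bash
python3 -m inch '[[0,0,0,0,0,0.95,0],[0,0,0,0,0,0.95,0],[0,0,0,0,0,0.95,0],[0,0,0,0,0,0.95,0],[0,0,0,0,0,0.95,0],[0,0,0,0,0,0.95,0],[0,0,0,0,0,0.95,0],[0,0,0,0,0,0.95,0]]'; python3 -m inch '[[0,0,0,0,0,0.95,0],[0,0,0,0,0,0.95,0],[0,0,0,0,0,0.95,0],[0,0,0,0,0,0.92,0],[0,0,0,0,0,0,0]]'
```

```text
clock: 1.1
eef_pos: [0.1945, 0.4872, 0.2306]
orientation: [[-0.382, 0.924, -0.001], [0.924, 0.382, -0.001], [-0.001, -0.001, -1.0]]
force: [0.7, -1.0, 0.3]
grip_width: 0.996
grasp_force: 0.0
clock: 1.72
eef_pos: [0.1945, 0.4873, 0.2307]
orientation: [[-0.001, 1.0, -0.001], [1.0, 0.001, -0.001], [-0.001, -0.001, -1.0]]
force: [0.1, -0.7, 0.5]
grip_width: 1.001
grasp_force: 0.0
```

```bash
cat > look.py <<'E'
import sys
from h import *
# look.py name size guess_x guess_y : dark cap measured from the wrist
nm,sz,gx,gy=sys.argv[1],sys.argv[2],float(sys.argv[3]),float(sys.argv[4])
o=telemetry.get_obs(); im=get_image("wrist"); c=cam("wrist",o); cv2.imwrite(f"pics/{nm}.png",im)
g=w2px(c,[gx,gy,H[sz]]); print("guess px",g)
q,s=blob(im.max(2)<45,g); w=px2w(c,q,H[sz])
print("px",q,s,"world",w,"cap dia",s[2]*np.linalg.norm(px2w(c,q+[1,0],H[sz])-w))
p=np.array(o["eef_pos"]); print("tcp",p,"shift x,y units",(w[1]-p[1])/.6,(w[0]-p[0])/.6, o["clock"])
E
python3 -m inch '[[-0.051,0.064,0.026,0,0,0,0],[-0.051,0.064,0.026,0,0,0,0],[-0.051,0.064,0.026,0,0,0,0],[-0.051,0.064,0.026,0,0,0,0],[-0.052,0.064,0.026,0,0,0,0],[-0.052,0.064,0.026,0,0,0,0],[-0.052,0.063,0.026,0,0,0,0],[0,0,0,0,0,0,0]]'; python3 -m inch '[[0,0,0,0,0,0,0]]'; python3 look.py w_s s 0.463 0.271
```

```text
clock: 2.72
eef_pos: [0.4639, 0.2688, 0.1198]
orientation: [[0.003, 1.0, -0.003], [1.0, -0.003, -0.002], [-0.002, -0.003, -1.0]]
force: [-0.7, 0.6, -0.5]
grip_width: 0.995
grasp_force: 0.0
clock: 2.85
eef_pos: [0.4625, 0.2716, 0.1218]
orientation: [[-0.001, 1.0, -0.001], [1.0, 0.001, 0.0], [0.0, -0.001, -1.0]]
force: [-1.4, 1.0, 0.7]
grip_width: 1.001
grasp_force: 0.0
guess px [325.6428 209.027 ]
px [326.1988 206.7389] [315 196  23  22 337] world [0.4634 0.2727 0.042 ] cap dia 0.01632715574290797
tcp [0.4625 0.2716 0.1218] shift x,y units 0.0018747734578751971 0.0015025035940241516 2.85
```

View pics/w_s.png

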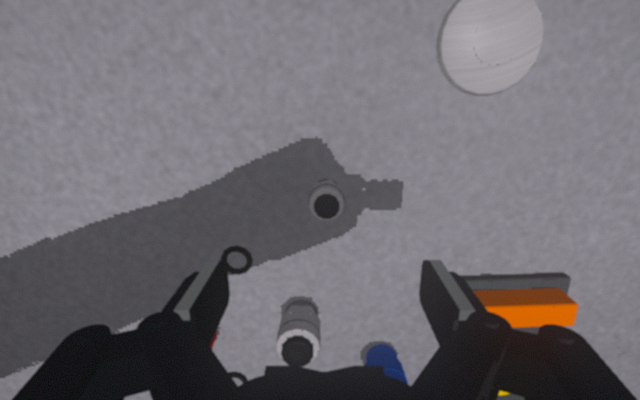

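The wrist view shows the s cap at (326,207), between the fingers. World position is (0.463, 0.273), which agrees with the top view. Descending to grip.

```bash
python3 -m inch '[[0.002,0.0015,0.05,0,0,0,0],[0,0,0.05,0,0,0,0],[0,0,0.05,0,0,0,0],[0,0,0.03,0,0,0,0],[0,0,0.009,0,0,0,0],[0,0,0,0,0,0,0],[0,0,0,0,0,0,1],[0,0,0,0,0,0,1]]'; python3 -m inch '[[0,0,0,0,0,0,1],[0,0,0,0,0,0,1],[0,0,0,0,0,0,1],[0,0,0,0,0,0,1],[0,0,0,0,0,0,1]]'
```

```text
clock: 3.9
eef_pos: [0.4648, 0.2732, 0.0099]
orientation: [[-0.0, 1.0, 0.002], [1.0, 0.0, 0.001], [0.001, 0.002, -1.0]]
force: [0.7, 0.4, -0.2]
grip_width: 0.607
grasp_force: 0.0
clock: 4.53
eef_pos: [0.4645, 0.2731, 0.0094]
orientation: [[-0.0, 1.0, 0.001], [1.0, 0.0, 0.0], [0.0, 0.001, -1.0]]
force: [1.0, -0.3, 4.8]
grip_width: 0.279
grasp_force: 58.9
```

```bash
python3 -m inch '[[0,0,-0.02,0,0,0,1],[0,0,-0.05,0,0,0,1],[0,0,-0.07,0,0,0,1],[0,0,-0.06,0,0,0,1],[-0.06,0.06,0,0,0,0,1],[-0.06,0.06,0,0,0,0,1],[-0.06,0.06,0,0,0,0,1],[-0.06,0.06,0,0,0,0,1]]'; python3 -m inch '[[-0.049,0.039,0,0,0,0,1],[0,0,0,0,0,0,1],[0,0,0,0,0,0,1]]'
cat > lookpad.py <<'E'
import sys
from h import *
nm,gx,gy=sys.argv[1],float(sys.argv[2]),float(sys.argv[3])
o=telemetry.get_obs(); im=get_image("wrist"); c=cam("wrist",o); 
print("pad px",w2px(c,[gx,gy,.013]),"tcp px",w2px(c,o["eef_pos"]))
cv2.imwrite(f"pics/{nm}.png",im); p=o["eef_pos"]
print("tcp",p,"shift x,y units",(gy-p[1])/.6,(gx-p[0])/.6)
E
python3 lookpad.py p_s 0.6317 0.0999
```

```text
clock: 5.52
eef_pos: [0.6082, 0.1278, 0.1283]
orientation: [[-0.001, 1.0, -0.001], [1.0, 0.001, 0.0], [0.0, -0.001, -1.0]]
force: [-0.7, -0.2, -0.1]
grip_width: 0.283
grasp_force: 58.9
clock: 5.9
eef_pos: [0.6304, 0.0998, 0.1281]
orientation: [[-0.0, 1.0, -0.002], [1.0, 0.0, 0.001], [0.001, -0.002, -1.0]]
force: [0.6, -0.3, -0.8]
grip_width: 0.284
grasp_force: 59.0
pad px [326.5549 193.377 ] tcp px [325.2075 264.5255]
tcp [0.6304 0.0998 0.1281] shift x,y units 0.00017274377444661168 0.002140304658394358
```

View pics/p_s.png

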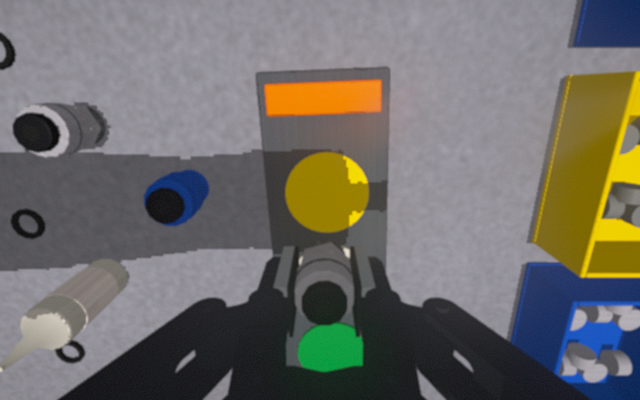

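Gland s is held upright and the yellow pad is at (327,193), where it was predicted. Placing it.

```bash
python3 -m inch '[[0,0.002,0.05,0,0,0,1],[0,0,0.05,0,0,0,1],[0,0,0.04,0,0,0,1],[0,0,0.02,0,0,0,1],[0,0,0.01,0,0,0,1],[0,0,0.004,0,0,0,1],[0,0,0,0,0,0,1],[0,0,0,0,0,0,1]]'
```

```text
clock: 6.95
eef_pos: [0.6332, 0.0995, 0.0254]
orientation: [[-0.0, 1.0, 0.002], [1.0, 0.0, 0.0], [0.0, 0.002, -1.0]]
force: [-1.1, -0.8, 0.1]
grip_width: 0.279
grasp_force: 59.0
```

```bash
python3 -m inch '[[0,-0.001,0.003,0,0,0,1],[0,0,0.002,0,0,0,1],[0,0,0,0,0,0,1]]'
```

```text
clock: 7.32
eef_pos: [0.6322, 0.0995, 0.0225]
orientation: [[-0.0, 1.0, 0.001], [1.0, 0.0, -0.0], [-0.0, 0.001, -1.0]]
force: [-1.2, -0.2, 4.4]
grip_width: 0.287
grasp_force: 59.4
```

Contact (4.4 N). Release, rise, and go to gland m (0.441, 0.153).

```bash
python3 -m inch '[[0,0,0,0,0,0,0.4],[0,0,0,0,0,0,0.3],[0,0,0,0,0,0,0.2],[0,0,0,0,0,0,0],[0,0,-0.04,0,0,0,0],[0,0,-0.07,0,0,0,0],[0,0,-0.08,0,0,0,0],[0,-0.03,0,0,0,0,0]]'; python3 -m inch '[[0.022,-0.075,0,0,0,0,0],[0.022,-0.075,0,0,0,0,0],[0.022,-0.075,0,0,0,0,0],[0.022,-0.064,0,0,0,0,0],[0,0,0,0,0,0,0],[0,0,0,0,0,0,0]]'; python3 look.py w_m m 0.441 0.153
```

```text
clock: 8.32
eef_pos: [0.6181, 0.0996, 0.1416]
orientation: [[-0.0, 1.0, 0.012], [1.0, 0.0, 0.001], [0.001, 0.012, -1.0]]
force: [1.2, 0.5, -0.5]
grip_width: 0.999
grasp_force: 0.0
clock: 9.07
eef_pos: [0.4412, 0.1523, 0.1356]
orientation: [[-0.001, 1.0, 0.002], [1.0, 0.001, 0.0], [0.0, 0.002, -1.0]]
force: [0.9, 0.4, 0.8]
grip_width: 1.0
grasp_force: 0.0
guess px [324.3676 206.4326]
px [321.5595 210.5286] [308 196  32  24 227] world [0.439  0.1499 0.054 ] cap dia 0.02298651065177576
tcp [0.4412 0.1523 0.1356] shift x,y units -0.004019393051441315 -0.0036221851199741417 9.075
```

View pics/w_m.png

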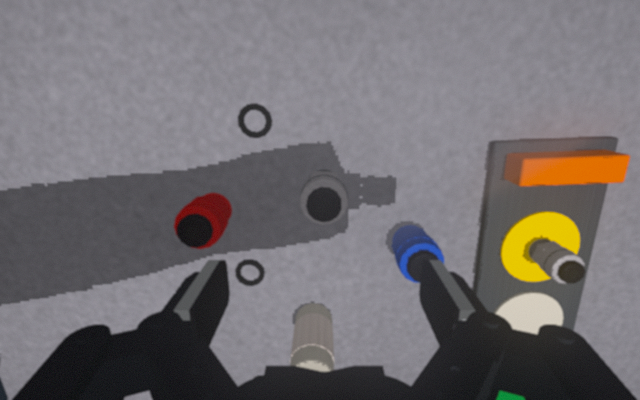

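m cap centre is at about (324,204), so world ≈ (0.441, 0.154). Red at (195,230) and blue at (425,262) stay clear of the fingers. Gland s stands on yellow.

```bash
python3 -m inch '[[0.002,0,0.05,0,0,0,0],[0,0,0.06,0,0,0,0],[0,0,0.05,0,0,0,0],[0,0,0.03,0,0,0,0],[0,0,0.01,0,0,0,0],[0,0,0,0,0,0,0],[0,0,0,0,0,0,1],[0,0,0,0,0,0,1]]'; python3 -m inch '[[0,0,0,0,0,0,1],[0,0,0,0,0,0,1],[0,0,0,0,0,0,1],[0,0,0,0,0,0,1]]'
```

```text
clock: 10.12
eef_pos: [0.4415, 0.1536, 0.0164]
orientation: [[-0.0, 1.0, 0.002], [1.0, 0.0, 0.0], [0.0, 0.002, -1.0]]
force: [0.5, 0.3, 0.7]
grip_width: 0.608
grasp_force: 0.0
clock: 10.62
eef_pos: [0.4413, 0.1537, 0.0163]
orientation: [[-0.0, 1.0, 0.002], [1.0, 0.0, 0.0], [0.0, 0.002, -1.0]]
force: [-0.2, -0.3, 5.3]
grip_width: 0.402
grasp_force: 59.8
```

```bash
python3 -m inch '[[0,0,-0.02,0,0,0,1],[0,0,-0.06,0,0,0,1],[0,0,-0.08,0,0,0,1],[0,0,-0.05,0,0,0,1],[-0.05,0.07,0,0,0,0,1],[-0.05,0.07,0,0,0,0,1],[-0.05,0.07,0,0,0,0,1],[-0.05,0.07,0,0,0,0,1]]'; python3 -m inch '[[-0.023,0.0425,0,0,0,0,1],[0,0,0,0,0,0,1],[0,0,0.05,0,0,0,1],[0,0,0.06,0,0,0,1],[0,0,0.05,0,0,0,1],[0,0,0.02,0,0,0,1],[0,0,0,0,0,0,1],[0,0,0,0,0,0,1]]'
```

```text
clock: 11.62
eef_pos: [0.6091, 0.0326, 0.1408]
orientation: [[-0.0, 1.0, -0.001], [1.0, 0.0, 0.0], [0.0, -0.001, -1.0]]
force: [-0.0, -0.9, -0.4]
grip_width: 0.401
grasp_force: 60.1
clock: 12.62
eef_pos: [0.6351, 0.0198, 0.0352]
orientation: [[-0.001, 1.0, 0.003], [1.0, 0.001, -0.0], [-0.0, 0.003, -1.0]]
force: [0.5, 0.2, -1.1]
grip_width: 0.401
grasp_force: 60.2
```

Over target; 6 mm down to contact, then release and go towards l (0.455, -0.148).

```bash
python3 -m inch '[[0,0,0.006,0,0,0,1],[0,0,0.003,0,0,0,1],[0,0,0.0015,0,0,0,1],[0,0,0,0,0,0,1]]'; python3 -m inch '[[0,0,0,0,0,0,0.5],[0,0,0,0,0,0,0.3],[0,0,0,0,0,0,0.1],[0,0,0,0,0,0,0],[0,0,-0.04,0,0,0,0],[0,0,-0.07,0,0,0,0],[0,0,-0.08,0,0,0,0],[0,-0.03,0,0,0,0,0]]'; python3 -m inch '[[-0.06,-0.06,0,0,0,0,0],[-0.06,-0.06,0,0,0,0,0],[-0.06,-0.06,0,0,0,0,0],[-0.06,-0.06,0,0,0,0,0],[-0.04,-0.03,0,0,0,0,0],[0,0,0,0,0,0,0],[0,0,0,0,0,0,0]]'; python3 look.py w_l l 0.454 -0.149
```

```text
clock: 13.12
eef_pos: [0.6348, 0.0197, 0.0294]
orientation: [[-0.0, 1.0, 0.002], [1.0, 0.0, -0.0], [-0.0, 0.002, -1.0]]
force: [-2.8, 0.2, 6.1]
grip_width: 0.406
grasp_force: 60.8
clock: 14.12
eef_pos: [0.6202, 0.0193, 0.1472]
orientation: [[-0.0, 1.0, 0.012], [1.0, 0.0, -0.001], [-0.001, 0.012, -1.0]]
force: [0.0, 0.2, -0.2]
grip_width: 0.998
grasp_force: 0.0
clock: 15.0
eef_pos: [0.4544, -0.1481, 0.1411]
orientation: [[-0.0, 1.0, 0.001], [1.0, 0.0, 0.0], [0.0, 0.001, -1.0]]
force: [-0.0, -0.7, -0.1]
grip_width: 1.0
grasp_force: 0.0
guess px [324.174  211.8037]
px [319.6455 217.03  ] [302 196  43  37 567] world [ 0.4508 -0.1529  0.066 ] cap dia 0.03017785520319312
tcp [ 0.4544 -0.1481  0.1411] shift x,y units -0.00803133732900289 -0.005951750327534144 15.0
```

View pics/w_l.png

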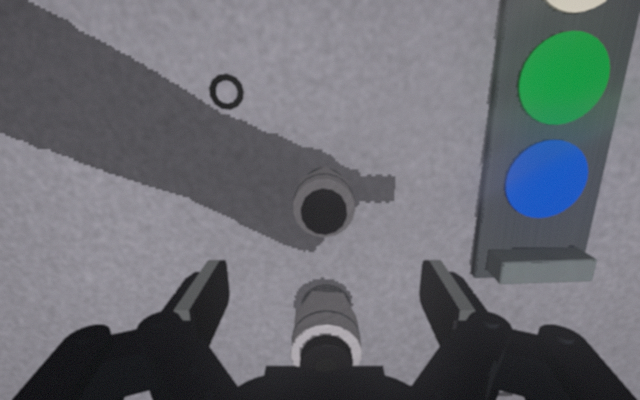

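l cap centre is at (324,211), matching (0.454, -0.149).

```bash
python3 -m inch '[[-0.001,0,0.05,0,0,0,0],[0,0,0.06,0,0,0,0],[0,0,0.05,0,0,0,0],[0,0,0.03,0,0,0,0],[0,0,0.008,0,0,0,0],[0,0,0,0,0,0,0],[0,0,0,0,0,0,1],[0,0,0,0,0,0,1]]'; python3 -m inch '[[0,0,0,0,0,0,1],[0,0,0,0,0,0,1],[0,0,0,0,0,0,1],[0,0,0,0,0,0,1]]'
```

```text
clock: 16.05
eef_pos: [0.4549, -0.1493, 0.0233]
orientation: [[-0.0, 1.0, 0.002], [1.0, 0.0, -0.001], [-0.001, 0.002, -1.0]]
force: [-0.3, 0.9, 0.1]
grip_width: 0.605
grasp_force: 0.0
clock: 16.55
eef_pos: [0.455, -0.1495, 0.0235]
orientation: [[-0.0, 1.0, 0.002], [1.0, 0.0, -0.001], [-0.001, 0.002, -1.0]]
force: [-0.8, 0.6, 5.7]
grip_width: 0.521
grasp_force: 61.6
```

```bash
python3 -m inch '[[0,0,-0.02,0,0,0,1],[0,0,-0.06,0,0,0,1],[0,0,-0.09,0,0,0,1],[0,0,-0.07,0,0,0,1],[0.035,0.07,0,0,0,0,1],[0.035,0.07,0,0,0,0,1],[0.035,0.07,0,0,0,0,1],[0.035,0.07,0,0,0,0,1]]'; python3 -m inch '[[0.009,0.025,0,0,0,0,1],[0,0,0,0,0,0,1],[0,0,0.05,0,0,0,1],[0,0,0.07,0,0,0,1],[0,0,0.06,0,0,0,1],[0,0,0.03,0,0,0,1],[0,0,0,0,0,0,1],[0,0,0,0,0,0,1]]'
```

```text
clock: 17.55
eef_pos: [0.6226, -0.0641, 0.1655]
orientation: [[-0.0, 1.0, -0.002], [1.0, 0.0, 0.0], [0.0, -0.002, -1.0]]
force: [-0.4, -0.1, -2.7]
grip_width: 0.523
grasp_force: 62.1
clock: 18.55
eef_pos: [0.6379, -0.0599, 0.0418]
orientation: [[-0.0, 1.0, 0.003], [1.0, 0.0, -0.001], [-0.001, 0.003, -1.0]]
force: [-1.9, 0.6, -2.5]
grip_width: 0.526
grasp_force: 63.3
```

```bash
python3 -m inch '[[0,0,0.005,0,0,0,1],[0,0,0.003,0,0,0,1],[0,0,0.001,0,0,0,1],[0,0,0,0,0,0,1]]'; python3 -m inch '[[0,0,0,0,0,0,0.5],[0,0,0,0,0,0,0.3],[0,0,0,0,0,0,0.1],[0,0,0,0,0,0,0],[0,0,-0.04,0,0,0,0],[0,0,-0.07,0,0,0,0],[0,0,-0.09,0,0,0,0],[0,0,-0.02,0,0,0,0]]'; python3 -m inch '[[-0.06,-0.06,0,0,0,0,0],[-0.06,-0.06,0,0,0,0,0],[-0.06,-0.06,0,0,0,0,0],[-0.06,-0.06,0,0,0,0,0],[-0.06,-0.06,0,0,0,0,0],[-0.043,-0.002,0,0,0,0,0],[0,0,0,0,0,0,0],[0,0,0,0,0,0,0]]'; python3 look.py w_xl xl 0.457 -0.266
```

```text
clock: 19.05
eef_pos: [0.6377, -0.0597, 0.0363]
orientation: [[-0.0, 1.0, 0.002], [1.0, 0.0, -0.001], [-0.001, 0.002, -1.0]]
force: [-1.5, 0.2, 4.9]
grip_width: 0.522
grasp_force: 63.9
clock: 20.05
eef_pos: [0.6396, -0.06, 0.1724]
orientation: [[-0.0, 1.0, 0.009], [1.0, 0.0, -0.002], [-0.002, 0.009, -1.0]]
force: [0.9, -0.9, 1.1]
grip_width: 1.0
grasp_force: 0.0
clock: 21.05
eef_pos: [0.4558, -0.2646, 0.1662]
orientation: [[-0.0, 1.0, -0.001], [1.0, 0.0, 0.001], [0.001, -0.001, -1.0]]
force: [0.6, 0.5, 0.2]
grip_width: 1.003
grasp_force: 0.0
guess px [326.5683 207.1717]
px [323.0589 212.7421] [ 298  186   53   51 1512] world [ 0.4544 -0.2703  0.08  ] cap dia 0.038925579085727614
tcp [ 0.4558 -0.2646  0.1662] shift x,y units -0.009502161484426602 -0.002196475044256204 21.05
```

View pics/w_xl.png

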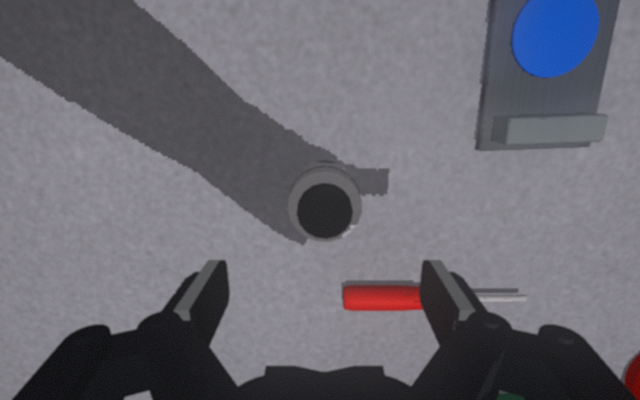

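xl cap centre is at (324.5,211.5), so (0.4555, -0.269). The screwdriver is about 9 cm away and clear.

```bash
python3 -m inch '[[-0.007,0,0.02,0,0,0,0],[0,0,0.07,0,0,0,0],[0,0,0.07,0,0,0,0],[0,0,0.05,0,0,0,0],[0,0,0.015,0,0,0,0],[0,0,0,0,0,0,0],[0,0,0,0,0,0,1],[0,0,0,0,0,0,1]]'; python3 -m inch '[[0,0,0,0,0,0,1],[0,0,0,0,0,0,1],[0,0,0,0,0,0,1],[0,0,0,0,0,0,1]]'
```

```text
clock: 22.1
eef_pos: [0.4572, -0.2707, 0.0343]
orientation: [[-0.0, 1.0, 0.003], [1.0, 0.0, -0.003], [-0.003, 0.003, -1.0]]
force: [-0.6, -0.7, -2.7]
grip_width: 0.666
grasp_force: 64.3
clock: 22.6
eef_pos: [0.4572, -0.2707, 0.0341]
orientation: [[-0.0, 1.0, 0.003], [1.0, 0.0, -0.003], [-0.003, 0.003, -1.0]]
force: [-0.8, 0.5, 5.9]
grip_width: 0.663
grasp_force: 65.4
```

```bash
python3 -m inch '[[0,0,-0.02,0,0,0,1],[0,0,-0.06,0,0,0,1],[0,0,-0.09,0,0,0,1],[0,0,-0.07,0,0,0,1],[0.05,0.07,0,0,0,0,1],[0.05,0.07,0,0,0,0,1],[0.05,0.07,0,0,0,0,1],[0.05,0.07,0,0,0,0,1]]'; python3 -m inch '[[0.016,0.026,0,0,0,0,1],[0,0,0,0,0,0,1],[0,0,0.05,0,0,0,1],[0,0,0.07,0,0,0,1],[0,0,0.06,0,0,0,1],[0,0,0.025,0,0,0,1],[0,0,0,0,0,0,1],[0,0,0,0,0,0,1]]'
```

```text
clock: 23.6
eef_pos: [0.6244, -0.1482, 0.1749]
orientation: [[-0.0, 1.0, -0.002], [1.0, 0.0, 0.001], [0.001, -0.002, -1.0]]
force: [1.1, 0.3, -3.7]
grip_width: 0.666
grasp_force: 65.6
clock: 24.6
eef_pos: [0.6407, -0.1406, 0.0552]
orientation: [[0.0, 1.0, 0.003], [1.0, -0.0, -0.001], [-0.001, 0.003, -1.0]]
force: [0.8, 0.7, -3.2]
grip_width: 0.664
grasp_force: 65.7
```

```bash
python3 -m inch '[[0,0,0.007,0,0,0,1],[0,0,0.004,0,0,0,1],[0,0,0.002,0,0,0,1],[0,0,0.001,0,0,0,1],[0,0,0,0,0,0,1]]'; python3 -m inch '[[0,0,0,0,0,0,0.3],[0,0,0,0,0,0,0.2],[0,0,0,0,0,0,0],[0,0,0,0,0,0,0],[0,0,-0.04,0,0,0,0],[0,0,-0.07,0,0,0,0],[0,0,-0.09,0,0,0,0],[0,0,-0.06,0,0,0,0]]'; python3 -m inch '[[0,-0.09,0,0,0,0,0],[0,-0.09,0,0,0,0,0],[0,-0.09,0,0,0,0,0],[0,-0.09,0,0,0,0,0],[0,-0.09,0,0,0,0,0],[0,-0.09,0,0,0,0,0],[0,0,0,0,0,0,0],[0,0,0,0,0,0,0]]'
python3 - <<'E'
from h import *
im=get_image("top"); cv2.imwrite("pics/top1.png",cv2.resize(im[100:300,150:550],(800,400)))
im=get_image("scene"); cv2.imwrite("pics/sc1.png",cv2.resize(im[100:350,150:550],(800,500)))
c=cam("top")
for n,p in zip(["s","m","l","xl"],[(.6317,.0999),(.6348,.0199),(.6379,-.06),(.6409,-.1398)]):
    q=w2px(c,[*p,H[n]+.013]); print(n,"expected cap px, crop",(q-[150,100])*2)
E
```

```text
clock: 25.22
eef_pos: [0.6403, -0.14, 0.0472]
orientation: [[-0.0, 1.0, 0.003], [1.0, 0.001, -0.001], [-0.001, 0.003, -1.0]]
force: [-2.2, 0.7, 6.5]
grip_width: 0.663
grasp_force: 66.5
clock: 26.22
eef_pos: [0.6402, -0.1401, 0.2036]
orientation: [[-0.0, 1.0, 0.003], [1.0, 0.0, -0.001], [-0.001, 0.003, -1.0]]
force: [0.4, -0.1, -0.5]
grip_width: 1.001
grasp_force: 0.0
clock: 27.22
eef_pos: [0.3159, -0.1403, 0.2008]
orientation: [[0.0, 1.0, 0.002], [1.0, -0.0, -0.001], [-0.001, 0.002, -1.0]]
force: [-0.2, -0.1, 0.1]
grip_width: 0.999
grasp_force: 0.0
s expected cap px, crop [241.4983  92.8799]
m expected cap px, crop [315.7234  85.5606]
l expected cap px, crop [392.2322  78.0076]
xl expected cap px, crop [471.4737  69.5807]
```

View pics/top1.png

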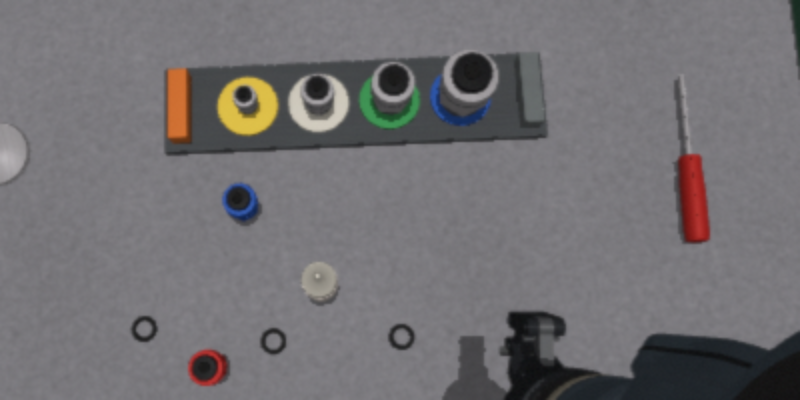

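View pics/sc1.png

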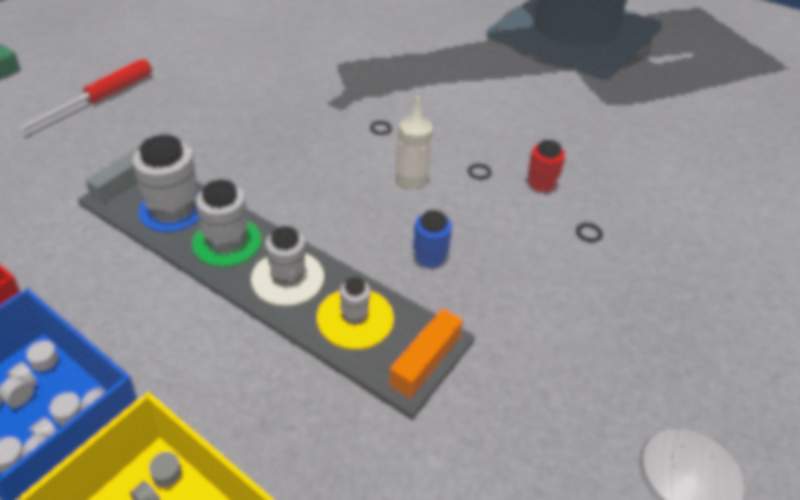

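Both views show four upright glands, one per pad, growing away from the orange block. The top-view caps at (243,91), (317,85), (393,77) and (472,71) are within about 2 px of where a centred gland should show. The glue bottle still stands in place. Handing in.

```bash
python3 -c "
from plant import job
print(job.close_job())"
```

```text
the job is handed in; nothing more can be done
None
```

The four glands stand upright and centred to within about 2 mm on the pads, smallest beside the orange block to largest farthest from it, with the glue bottle left in place; I handed the job in at about 27 s.

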